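Flip the marker at the empty place of the jar rack

TASK

One jar has been taken out of the rack on the counter. With your fingertips, push the marker flag at that empty place right over its hinge until it lies flat across the empty place with its cross showing; push it gently, without pinching it, forcing it or slapping it over. Leave the other flags, the jars and everything else where they are.

Things in the scene. Friction and masses are not known exactly. Their poses are not given: they have to be found in the camera images.
- flag_gap (a joint): flag of the EMPTY place (no jar behind it), rad: 0 = level, sticking out on the robot's side, disc face up; pi/2 = upright; pi = turned right over, level across the empty place, cross face up. Hard stops at 0 and pi. Starts between 0 and 0.35. The stiff hinge keeps it wherever it is left, against gravity (0.035 N m, some 0.5 N at the free edge): push it all the way down
- edge_gap (a point): middle of that flag's free edge, moving with it. The flag is a white steel plate 54 mm wide (along the hinge), 76 mm from hinge line to free edge, 4 mm thick (2 mm either side of the hinge plane), a 6 mm round bead along the free edge, a black disc on one face, a black diagonal cross on the other. Its x axis points from the free edge to the hinge
- hinge_gap (a point): middle of that flag's hinge line, 78 mm above the counter; its y axis runs along the hinge (and the rack), its x axis is level and points over the rack, away from the robot, z up. The flag swings in its x-z plane; a fingertip set against the bead of the free edge and moved up along the arc takes it along (friction about 0.6)
- rack: fixed wooden jar rack 104 deep (x, pointing away from the robot) x 470 long (y) mm; origin mid-underside; end cheeks 84 mm high, base board top 18 mm up, 8 mm steel guard rails 66 mm up, 46 mm before and behind the origin. Four places 105 mm apart, each with a black 72 mm rubber disc and a flag hinged over the front rail; one place, which varies, has no jar. Below the flags is only counter
- clip_gap: the black clip that carries that flag, fixed on the front rail under the hinge, 14 x 46 x 22 mm; origin on the rail's middle line, 12 mm under the hinge line
- flag_a (a joint): the like flag in front of jar_a, same values; starts between 0 and 0.2 and must stay as it is
- hinge_a (a point): middle of the hinge line of flag_a, axes as for hinge_gap (all four hinges lie on one straight line)
- edge_a (a point): middle of the free edge of flag_a
- jar_a: full glass jar with steel lid standing loose in its place in the rack, 68 mm in diameter, 108 mm high, about 0.4 kg; origin in the middle of its underside (18 mm above the counter)
- flag_b (a joint): the like flag in front of jar_b, same values; starts between 0 and 0.2 and must stay as it is
- hinge_b (a point): middle of the hinge line of flag_b, axes as for hinge_gap (all four hinges lie on one straight line)
- edge_b (a point): middle of the free edge of flag_b
- jar_b: full glass jar with steel lid standing loose in its place in the rack, 68 mm in diameter, 108 mm high, about 0.4 kg; origin in the middle of its underside (18 mm above the counter)
- flag_c (a joint): the like flag in front of jar_c, same values; starts between 0 and 0.2 and must stay as it is
- hinge_c (a point): middle of the hinge line of flag_c, axes as for hinge_gap (all four hinges lie on one straight line)
- edge_c (a point): middle of the free edge of flag_c
- jar_c: full glass jar with steel lid standing loose in its place in the rack, 68 mm in diameter, 108 mm high, about 0.4 kg; origin in the middle of its underside (18 mm above the counter)
- open_jar: the jar missing from the rack: empty open glass jar 68 mm in diameter, 104 mm high, standing loose on the counter left of the rack; origin in the middle of its underside
- pepper: orange bell pepper, about 84 mm across and 90 mm high, standing loose on a fixed green chopping board (300 x 260 x 12 mm) right of the rack; origin in the middle of its underside
- bowl: white bowl 124 mm across, 50 mm high, loose on the counter to the left, nearer the robot than the rack; origin in the middle of its underside

How it is judged (in metres and radians):
At the end, for the whole second after the job is handed in: The flag of the empty place is turned over to 3.0 rad or more (stop at 3.14) and still; the other flags' free edges are within 15 mm of their start, the rack's jars upright (0.1 rad) and within 10 mm, the open jar, pepper and bowl within 20 mm of theirs (value of joint flag_gap above 3 rad and velocity of joint flag_gap between -0.1 and 0.1 rad/s and distance of each of edge_a, edge_b, edge_c from where it was at the start of the episode below 0.015 m and distance of each of jar_a, jar_b, jar_c from where it was at the start of the episode below 0.01 m and angle between each of jar_a, jar_b, jar_c's own z axis and vertical below 0.1 rad and distance of each of open_jar, pepper, bowl from where it was at the start of the episode below 0.02 m); the robot touches nothing.
It fails at once if another flag is moved by more than 20 mm at its free edge (distance of any of edge_a, edge_b, edge_c from where it was at the start of the episode above 0.02 m).
It fails at once if a jar in the rack is lifted, tipped, carried or pushed by more than 15 mm (distance of any of jar_a, jar_b, jar_c from where it was at the start of the episode above 0.015 m or angle between any of jar_a, jar_b, jar_c's own z axis and vertical above 0.2 rad).
It fails at once if the open jar, the pepper or the bowl is lifted, carried or pushed by more than 25 mm (distance of any of open_jar, pepper, bowl from where it was at the start of the episode above 0.025 m).
It fails at once if the flag is pinched: the grasp point between the fingers lies within its plate while the fingers touch it (contact force between the fingers and clip_gap above 0.5 N and x of the grasp point in the frame of edge_gap between 0 and 0.076 m and y of the grasp point in the frame of edge_gap between -0.03 and 0.03 m and z of the grasp point in the frame of edge_gap between -0.005 and 0.005 m).
It fails at once if the flag is forced (more than 60 N from the fingers on it and its clip) or slapped over (faster than 8 rad/s) (contact force between the fingers and clip_gap above 60 N or velocity of joint flag_gap above 8 rad/s).
It also fails if it takes over 48 s, if anything falls off the work surface, if the arm or the gripper's body presses on something with over 40 N, if the wrist force passes 120 N, or if a joint passes its speed limit or range.

ROBOT

A 6-joint arm with a two-finger parallel gripper is mounted at the origin on the work surface. World frame = base frame: x ahead of the robot, y to its left, z up, the work surface at z = 0. Lengths are in m, angles in degrees, forces in N, time in s.
With the tool pointing down it reaches from about 0.3 to 0.75 m from the base axis. Payload 8.5 kg.
Tool frame: the origin (TCP) lies on the centre line of the jaws, within the pads' length; the fingertips stand 25 mm ahead of it and the grasp point (between the pads) lies 6 mm ahead of it; z points along the fingers, y is the line along which they close (so a half turn about z gives the same grasp; the last joint's range is limited). The gripper opens to 85 mm and grips with 20 to 120 N. Pads are 22 mm wide; open, the fingers measure 114 mm over their backs; the gripper's body (76 mm by 85 mm) begins 54 mm behind the grasp point. The pads swing forward as they close: fully open they stand 13 mm farther back than shut.
Start: joints at [63.696, 21.807, 74.336, -0, 83.858, -12.336], TCP at [0.133, 0.534, 0.256] pointing down, gripper open.
Joint ranges: [-178.18, 178.18], [-50.72, 133.34], [12.68, 142.11], [-81.47, 261.47], [9.98, 163.14], [-165.26, 165.26]. Speed limits (degrees/s): [136.94, 136.94, 180, 180, 180, 180].

INTERFACE

Orientations are given as a 3x3 rotation matrix whose columns are the frame's x, y, z axes.
In Python, from rig import telemetry, optics, env gives the robot as it stands.
- The arm moves only by the tool send_rows, never from a script. Its argument "deltas" is a list that holds one entry, the list of rows, each a list of 7 numbers: the shift along the tool's x, y, z in m, then the turn, a rotation vector about the tool's x, y, z in rad, then the opening, from -1 (shut) to 1 (fully open), so that 0 is half open. In form: [[[x, y, z, ax, ay, az, grip], ...]]. A call has 1 to 12 rows; each row shifts and turns the commanded pose from where the row before left it, along the tool's axes as they then stand; what a row does not reach is not made up. A row lasts 1/8 s, in which the tool goes at most 62.5 mm and 10.7 degrees, less where a joint would pass 70% of its speed; a pose out of reach is approached as far as the arm can. A call is refused whole if a number of a shift passes 0.0625 or a number of a turn 0.188, either way. A call with a gripper value outside its range is refused whole. The fingers move at their own pace and stop on an object; "squeeze" is the grip in N (left out, the last holds). Time passes only in rows, so rows that do not move let the fingers close. It gives the time, the measured TCP pose, the force, the opening and the grip force at its end, in the units of the state.
- telemetry.observe(): the state, without advancing time (a new reading comes with each control period).
- optics.get_image(name): name is "side" or "top"; returns a dict with "image" (420x560x3 uint8, red, green, blue), "range_z" (420x560 float32, m along the optical axis (not along the pixel's ray), 0 where there is no reading), "K" (3x3 intrinsics, pixels), "k1" (the pictures are not rectified: a ray, as slopes to the right and down, at radius r is drawn at 1 + k1 r^2 times it, then the intrinsics apply), "rvec" (rotation vector, rad) and "tvec" (3), from world to camera coordinates, as OpenCV has them. Camera axes: x right, y down, z forward; pixel columns grow to the right and rows downward; lengths in m; the calibration is good to about 2 mm. A picture is of the moment at which its call begins.
- env.close_job(): hands the job in; it is judged then, once.
The state is a dict: "time_s": time; "q": joint angles; "qvel": joint speeds; "joint_efforts": joint torques, N m; "position": TCP position; "tool_rot": TCP orientation; "ft_force": force on the tool from outside, world axes, zero at the start; "wrist_torque": the same for the moment, N m; "grip_width": finger opening in m; "gripper_force": force on a finger pad.
Only numpy, scipy, OpenCV 4.12 (cv2) and the standard library are available. Lean on these libraries where they do the work, as an engineer would, in place of code of your own. Each camera call takes 0.05 s, during which the arm holds its last target. There are 200 camera calls.

## Working session

There is one attempt and no reset: what is moved stays moved. The work goes in short steps, Python scripts to look and compute and a tool call to move; the robot and the scene stay as the last step left them, time stands still between calls to the robot, and variables do not carry over. Pictures are saved under pics/ and viewed, at most 10 in all, crops included, and the job is handed in when it is done.

Besides the shell and the picture viewer there is one more tool, called after "Call:" as name(argument=value, ...) on one line, values as JSON. send_rows: Moves the arm, as the interface text tells. Its arguments: {"type":"object","properties":{"deltas":{"type":"array"},"squeeze":{"type":"number"}},"required":["deltas"]}

```bash
mkdir -p pics
cat > h.py <<'E'
import numpy as np, cv2
from rig import telemetry, optics, env
def cam(n):
    d=optics.get_image(n); d['R']=cv2.Rodrigues(np.array(d['rvec'],float))[0]; d['t']=np.array(d['tvec'],float).ravel(); return d
def world(d,u,v,z=None):
    K=np.array(d['K']); a=np.array([(u-K[0,2])/K[0,0],(v-K[1,2])/K[1,1]]); s=a.copy()
    for _ in range(20): s=a/(1+d['k1']*(s@s))
    r=np.array([*s,1.]); 
    if z is None: 
        return d['R'].T@(r*d['range_z'][int(v),int(u)]-d['t'])
    c=-d['R'].T@d['t']; w=d['R'].T@r
    return c+w*(z-c[2])/w[2]
E
python3 - <<'E'
from h import *
for n in('side','top'):
    d=cam(n); cv2.imwrite(f'pics/{n}0.png',cv2.resize(d['image'][:,:,::-1],(800,600),interpolation=cv2.INTER_CUBIC)); np.savez(f'{n}0.npz',**d)
    print(n,-d['R'].T@d['t'],d['R'][2])
s=telemetry.observe(); print(s)
E
```

```text
side [ 0.39930296 -0.80467103  0.75505702] [ 0.12864201  0.75579471 -0.64204797]
top [ 0.46667998 -0.01717845  1.33642147] [ 0.06048201  0.00552118 -0.99815402]
{'time_s': 0.1, 'q': array([ 6.36954649e+01,  2.18384663e+01,  7.43790086e+01,  7.74278433e-04,
        8.38580582e+01, -1.23378224e+01]), 'qvel': array([-0.03740344, -0.11589763, -0.17510028, -0.02092487, -0.10604606,
       -0.01123673]), 'joint_efforts': array([ 4.05404367e-03, -4.49222302e+01, -2.31658477e+01, -1.31191900e-04,
        3.67021930e-03, -2.38915042e-06]), 'position': array([0.13266311, 0.53352892, 0.25576923]), 'tool_rot': array([[-9.70435674e-01,  2.41359168e-01, -5.96239596e-04],
       [ 2.41359724e-01,  9.70435006e-01, -1.17583863e-03],
       [ 2.94812343e-04, -1.28498398e-03, -9.99999131e-01]]), 'ft_force': array([-0.45241563, -0.61168424,  0.35606752]), 'wrist_torque': array([-0.03705467, -0.01485908, -0.00066722]), 'gripper_force': 0.0, 'grip_width': 0.08558503031637045}
```

View pics/top0.png

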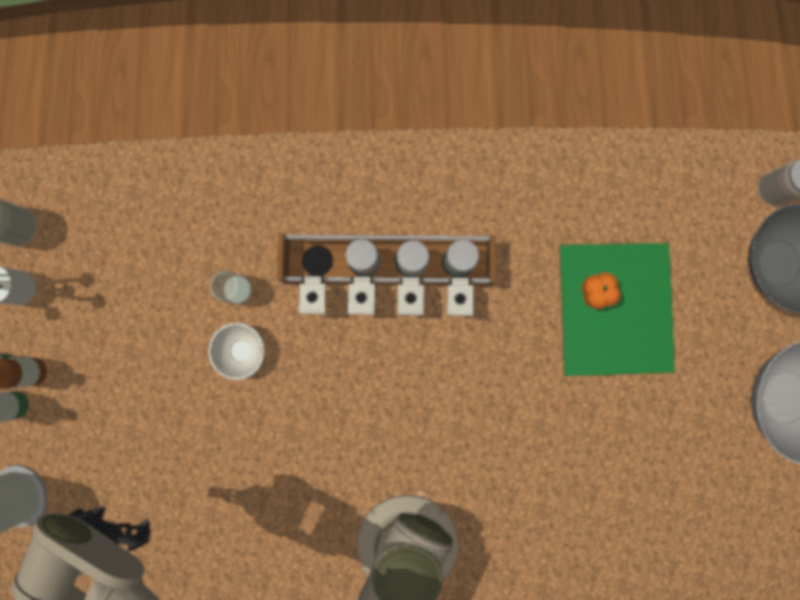

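View pics/side0.png

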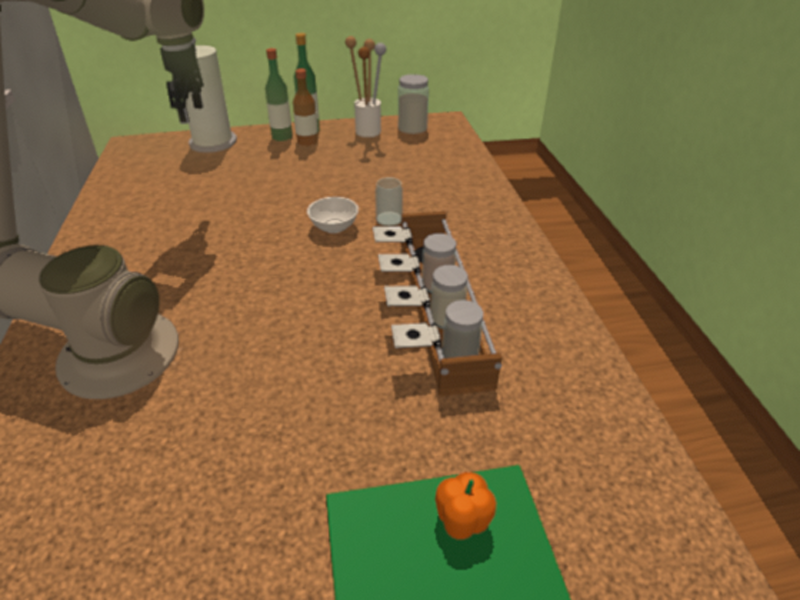

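The top view shows the empty place is the leftmost: black disc at (318,260), with its flag at about (312,296). The jars are at (362,257), (412,257) and (462,257). In the side view the gap's flag is the farthest one, at (392,234). I'll enlarge both.

Run:
```python
from h import *
ims=[]
for n,(u0,v0,w,h) in (('top',(190,155,165,75)),('side',(245,145,112,130))):
    d=dict(np.load(f'{n}0.npz')); c=d['image'][v0:v0+h,u0:u0+w,::-1]
    s=4.8 if n=='top' else 4.6
    cv2.imwrite(f'pics/{n}c.png',cv2.resize(c,None,fx=s,fy=s,interpolation=cv2.INTER_CUBIC))
d=dict(np.load('top0.npz'))
# white flag pixels: points by depth
im=d['image'].astype(int); 
m=(im.min(2)>165)&(im.max(2)-im.min(2)<40)
m[:195]=0;m[225:]=0;m[:,:195]=0;m[:,345:]=0
nl,lab,st,ce=cv2.connectedComponentsWithStats(m.astype(np.uint8))
for i in range(1,nl):
    if st[i,4]<60: continue
    vs,us=np.where(lab==i); P=np.array([world(d,u,v) for u,v in zip(us,vs)])
    A=np.c_[P[:,:2],np.ones(len(P))]; co=np.linalg.lstsq(A,P[:,2],rcond=None)[0]
    print(st[i],P.mean(0).round(4),P.min(0).round(4),P.max(0).round(4),co.round(3))
for p in((318,260),(362,255),(412,255),(462,255),(330,281),(485,281),(330,238),(485,238)): print(p,world(d,p[0]*.7,p[1]*.7).round(4))
```

```text
[210 195  17  24 271] [0.5547 0.1897 0.0925] [ 0.4667 -0.0172  0.0716] [0.593  0.2165 1.3364] [-0.853 -3.284  1.188]
[244 195  17  24 276] [0.5512 0.0859 0.0885] [ 0.4667 -0.0172  0.0745] [0.5896 0.1125 1.3364] [-0.798 -1.727  0.677]
[279 196  16  23 251] [ 0.548  -0.017   0.0936] [ 0.4667 -0.0402  0.0756] [0.5846 0.0062 1.3364] [-1.696 -0.076  1.022]
[314 196  16  24 266] [ 0.5446 -0.1232  0.082 ] [ 0.5111 -0.1472  0.0749] [ 0.5823 -0.0993  0.0909] [-0.051  0.002  0.11 ]
(318, 260) [0.6406 0.187  0.0127]
(362, 255) [0.6339 0.0784 0.1253]
(412, 255) [ 0.6309 -0.0245  0.129 ]
(462, 255) [ 0.6288 -0.1273  0.1278]
(330, 281) [0.5873 0.1533 0.0659]
(485, 281) [ 0.5795 -0.1807  0.0674]
(330, 238) [0.6806 0.1518 0.0683]
(485, 238) [ 0.6717 -0.1828  0.0749]
```

View pics/topc.png

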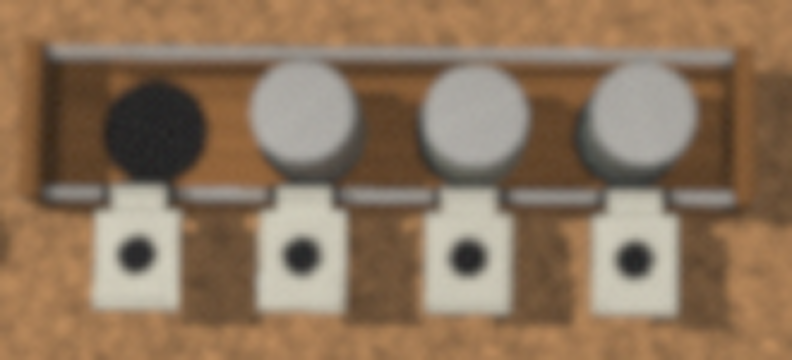

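View pics/sidec.png

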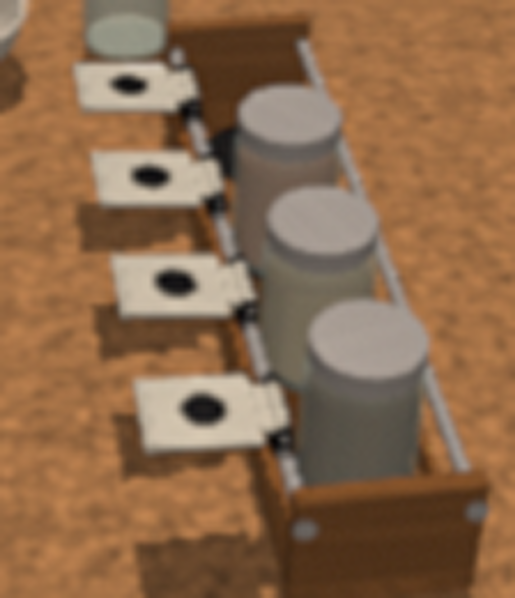

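The crops show the gap flag clearly. In the top crop its free-edge corners are at (92,307) and (180,309), and its hinge tongue end is at y≈185. In the side crop the corners are at (75,63) and (84,110). I'll triangulate from these.

Run:
```python
from h import *
T=dict(np.load('top0.npz'));S=dict(np.load('side0.npz'))
def ray(d,u,v):
    a=world(d,u,v,0.);c=-d['R'].T@d['t'];w=a-c;return c,w/np.linalg.norm(w)
def tri(pt,ps):
    (c1,w1),(c2,w2)=ray(T,190+pt[0]/4.8,155+pt[1]/4.8),ray(S,245+ps[0]/4.6,145+ps[1]/4.6)
    s=np.linalg.lstsq(np.c_[w1,-w2],c2-c1,rcond=None)[0]; a=c1+s[0]*w1;b=c2+s[1]*w2
    return ((a+b)/2).round(4),round(np.linalg.norm(a-b),4)
print('gap L',tri((92,307),(75,63)),'gap R',tri((180,309),(84,110)))
print('disc gap',tri((136,255),(130,85)),'a',tri((302,256),(150,176)),'b',tri((468,258),(175,283)),'c',tri((634,260),(204,409)))
for d in((154,130),):print('rubber',world(T,190+d[0]/4.8,155+d[1]/4.8,.018).round(4))
for u in(138,302,470,635):print('hinge end',world(T,190+u/4.8,155+186/4.8,.08).round(4))
for u,v in((75,193),(715,198),(75,54),(715,58)):print('rail',world(T,190+u/4.8,155+v/4.8,.07).round(4))
im=T['image'].astype(int);r=T['range_z']
for u0,u1 in((210,227),(244,261),(279,295),(314,330)):
    P=np.array([world(T,u,v) for v in range(194,220) for u in range(u0+2,u1-2) if r[v,u]>0]);P=P[(P[:,2]>.06)&(P[:,2]<.12)]
    k=P[:,0]<.57; c=np.polyfit(P[k,0],P[k,2],1); print(len(P),P[k].mean(0).round(4),'slope',c.round(3),'z at .588',np.polyval(c,.588).round(4),'at .512',np.polyval(c,.512).round(4))
```

```text
gap L (array([0.5214, 0.2175, 0.0883]), np.float64(0.0045)) gap R (array([0.5193, 0.1617, 0.0876]), np.float64(0.0053))
disc gap (array([0.5543, 0.1895, 0.0851]), np.float64(0.0055)) a (array([0.5506, 0.0842, 0.0865]), np.float64(0.0043)) b (array([ 0.5473, -0.0203,  0.086 ]), np.float64(0.0048)) c (array([ 0.5439, -0.1249,  0.0844]), np.float64(0.0053))
rubber [0.6396 0.1879 0.018 ]
hinge end [0.5959 0.1889 0.08  ]
hinge end [0.5934 0.0843 0.08  ]
hinge end [ 0.5909 -0.0223  0.08  ]
hinge end [ 0.5885 -0.1269  0.08  ]
rail [0.5934 0.2314 0.07  ]
rail [ 0.5807 -0.1788  0.07  ]
rail [0.6836 0.2307 0.07  ]
rail [ 0.671  -0.1817  0.07  ]
334 [0.5431 0.191  0.0845] slope [-0.081  0.128] z at .588 0.0809 at .512 0.087
333 [0.5421 0.0875 0.085 ] slope [-0.111  0.145] z at .588 0.0799 at .512 0.0883
307 [ 0.5414 -0.0169  0.0846] slope [-0.121  0.15 ] z at .588 0.0789 at .512 0.0882
310 [ 0.5404 -0.123   0.0823] slope [-0.045  0.106] z at .588 0.0802 at .512 0.0835
```

The points agree. The hinge is at about (0.593, 0.189, 0.078), rack yaw is about -1.8°, and the flag starts at about 0.1 rad with its edge at z≈0.087. The plan is to keep the fingers shut and tilt the tool 45° forward. The tips go under the bead, then follow the arc on the cross face.

Call:
send_rows(deltas=[[[0,0,0,0,0,-0.107,-1],[0,0,0,0,0,-0.107,-1],[-0.038,-0.0366,0,0,0,0,-1],[-0.038,-0.0366,0,0,0,0,-1],[-0.038,-0.0366,0,0,0,0,-1],[-0.038,-0.0366,0,0,0,0,-1],[-0.038,-0.0366,0,0,0,0,-1],[-0.038,-0.0366,0,0,0,0,-1],[-0.038,-0.0366,0,0,0,0,-1],[-0.038,-0.0366,0,0,0,0,-1],[-0.038,-0.0366,0,0,0,0,-1],[0,0,0,0,0,0,-1]]], squeeze=20)

```text
time_s: 1.6
position: [0.4666, 0.192, 0.2556]
tool_rot: [[-0.999, 0.034, -0.001], [0.034, 0.999, -0.001], [0.001, -0.001, -1.0]]
ft_force: [-0.5, 0.7, -0.1]
grip_width: 0.0003
gripper_force: 0.0
```

Call:
send_rows(deltas=[[[0,0,0,0,-0.131,0,-1],[0,0,0,0,-0.131,0,-1],[0,0,0,0,-0.131,0,-1],[0,0,0,0,-0.131,0,-1],[0,0,0,0,-0.131,0,-1],[0,0,0,0,-0.131,0,-1],[0,0,0,0,0,0,-1]]])

```text
time_s: 2.48
position: [0.463, 0.1948, 0.2552]
tool_rot: [[-0.709, 0.028, 0.705], [0.019, 1.0, -0.02], [-0.705, -0.001, -0.709]]
ft_force: [0.6, -0.2, -0.6]
grip_width: -0.0
gripper_force: 0.0
```

```bash
cat >> h.py <<'E'
H=np.array([.593,.189,.078]); psi=np.radians(-1.77)
hx=np.array([np.cos(psi),np.sin(psi),0]); hy=np.array([-np.sin(psi),np.cos(psi),0])
def tip():
    s=telemetry.observe(); R=np.array(s['tool_rot']); p=np.array(s['position'])+.025*R[:,2]; d=p-H
    print('t',s['time_s'],'tip XYZ mm rel hinge',(1e3*np.array([d@hx,d@hy,d[2]])).round(1),'tilt',np.degrees(np.arctan2(R[:,2]@hx,-R[2,2])).round(2),'y.hx,yz',(R[:,1]@hx).round(3),R[2,1].round(3),'F',np.round(s['ft_force'],1),'w',round(s['grip_width'],4))
    return R,d
E
python3 - <<'E'
from h import *
R,d=tip(); print(telemetry.observe()['q'].round(1))
t=-97*hx+np.array([0,0,-31]); print('tool delta to P0 (mm)',(R.T@(t-1e3*d)).round(1))
d=cam('top'); cv2.imwrite('pics/t1.png',cv2.resize(d['image'][130:340,180:400,::-1],None,fx=2.8,fy=2.8))
E
```

```text
t 2.475 tip XYZ mm rel hinge [-112.5    1.8  159.5] tilt 44.82 y.hx,yz -0.003 -0.001 F [ 0.6 -0.2 -0.6] w -0.0
[ 14.6   7.1 108.2 -29.3  23.8 -51.2]
tool delta to P0 (mm) [123.3  -1.7 146. ]
```

Call:
send_rows(deltas=[[[0.0206,0,0.0243,0,0,0,-1],[0.0206,0,0.0243,0,0,0,-1],[0.0206,0,0.0243,0,0,0,-1],[0.0206,0,0.0243,0,0,0,-1],[0,0,0,0,0,0,-1]]])

```text
time_s: 3.15
position: [0.479, 0.194, 0.1497]
tool_rot: [[-0.713, 0.037, 0.7], [0.021, 0.999, -0.031], [-0.701, -0.008, -0.713]]
ft_force: [0.1, 0.7, 0.5]
grip_width: 0.0001
gripper_force: 0.0
```

Run:
```python
from h import *
R,d=tip(); print(telemetry.observe()['q'].round(1))
t=-97*hx+np.array([0,0,-31]); print('tool delta to P0 (mm)',(R.T@(t-1e3*d)).round(1))
```

```text
t 3.15 tip XYZ mm rel hinge [-96.6   1.2  53.9] tilt 44.5 y.hx,yz 0.006 -0.008 F [0.1 0.7 0.5] w 0.0001
[ 14.2  19.6 115.3 -81.1  11.8   2.5]
tool delta to P0 (mm) [59.8 -0.6 60.2]
```

The wrist is near its limits at this tilt and height (j5=11.8, j4=-81). I'll cut the tilt to about 12° and use friction at the bead to begin with.

Call:
send_rows(deltas=[[[-0.01,0,-0.01,0,0.14,0,-1],[-0.01,0,-0.01,0,0.14,0,-1],[0,0,0,0,0.14,0,-1],[0,0,0,0,0.14,0,-1],[0,0,0,0,0,0,-1]]])

```text
time_s: 3.78
position: [0.4871, 0.1769, 0.1656]
tool_rot: [[-0.879, 0.091, 0.467], [0.053, 0.994, -0.094], [-0.473, -0.058, -0.879]]
ft_force: [-0.3, 0.3, 0.2]
grip_width: 0.0001
gripper_force: 0.0
```

Run:
```python
from h import *
R,d=tip(); print(telemetry.observe()['q'].round(1))
t=-105*hx+np.array([0,0,-8]); print('tool delta (mm)',(R.T@(t-1e3*d)).round(1))
Rt=np.c_[hx,hy,[0,0,1]]@cv2.Rodrigues(np.array([0,-np.radians(12),0]))[0]@np.diag([-1,1,-1.]) 
print('turn',cv2.Rodrigues(R.T@Rt)[0].ravel().round(3))
```

```text
t 3.775 tip XYZ mm rel hinge [-93.7 -17.4  65.6] tilt 28.13 y.hx,yz 0.06 -0.058 F [-0.3  0.3  0.2] w 0.0001
[ 11.7  18.  103.5 -19.8  33.6 -59.7]
tool delta (mm) [45.3 20.9 58. ]
turn [-0.075  0.282 -0.037]
```

Call:
send_rows(deltas=[[[0,0,0,-0.037,0.141,-0.018,-1],[0,0,0,-0.037,0.141,-0.018,-1],[0,0.02,0,0,0,0,-1],[0,0,0,0,0,0,-1]]])

```text
time_s: 4.28
position: [0.4857, 0.1967, 0.1633]
tool_rot: [[-0.978, 0.033, 0.205], [0.032, 0.999, -0.01], [-0.206, -0.003, -0.979]]
ft_force: [0.2, -0.2, 0.2]
grip_width: 0.0002
gripper_force: 0.0
```

```bash
cat >> h.py <<'E'
def plan(X,Z,t=12,Y=0):
    R,d=tip(); print(telemetry.observe()['q'].round(1))
    Rt=np.c_[hx,hy,[0,0,1]]@cv2.Rodrigues(np.array([0,-np.radians(t),0]))[0]@np.diag([-1,1,-1.]) 
    g=(X*hx+Y*hy+[0,0,Z])-25*Rt[:,2]-(1e3*d-25*R[:,2])
    print('TCP delta tool mm',(R.T@g).round(1),'turn',cv2.Rodrigues(R.T@Rt)[0].ravel().round(3))
E
python3 - <<'E'
from h import *
plan(-105,-8)
E
```

```text
t 4.275 tip XYZ mm rel hinge [-102.3    4.3   60.8] tilt 11.86 y.hx,yz 0.003 -0.003 F [ 0.2 -0.2  0.2] w 0.0002
[ 10.3  20.9  94.   -3.3  53.6 -76.1]
TCP delta tool mm [16.8 -4.2 66.8] turn [-0.004 -0.002 -0.002]
```

Call:
send_rows(deltas=[[[0.0056,-0.0014,0.0223,0,0,0,-1],[0.0056,-0.0014,0.0223,0,0,0,-1],[0.0056,-0.0014,0.0223,0,0,0,-1],[0,0,0,0,-0.07,0,-1],[0,0,0,0,0,0,-1]]])

```text
time_s: 4.9
position: [0.4818, 0.1923, 0.0942]
tool_rot: [[-0.962, 0.034, 0.271], [0.032, 0.999, -0.011], [-0.271, -0.002, -0.963]]
ft_force: [0.3, 0.3, 1.0]
grip_width: 0.0003
gripper_force: 0.0
```

Run:
```python
from h import *
plan(-92,-10,20)
d=cam('side'); cv2.imwrite('pics/s2.png',cv2.resize(d['image'][60:270,190:400,::-1],None,fx=2.8,fy=2.8,interpolation=cv2.INTER_CUBIC))
```

```text
t 4.9 tip XYZ mm rel hinge [-104.5   -0.2   -7.9] tilt 15.71 y.hx,yz 0.003 -0.002 F [0.3 0.3 1. ] w 0.0003
[ 10.2  25.7 102.1  -5.6  37.  -73.8]
TCP delta tool mm [-9.6  0.2  5.5] turn [-0.003 -0.075 -0.002]
```

View pics/s2.png

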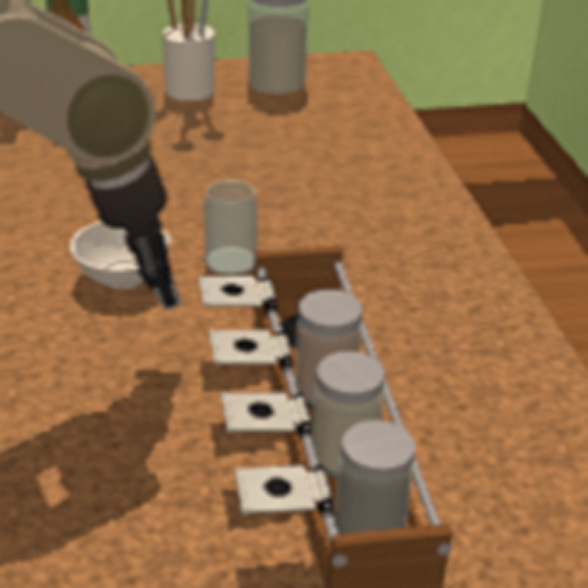

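The fingertips at (170,300) stand just in front of the gap flag at (232,290), in line with it and slightly below. I'll tilt to 25°, close in and make contact.

Call:
send_rows(deltas=[[[-0.0,0,0.002,0,-0.08,0,-1],[-0.005,0,0.002,0,-0.08,0,-1],[0,0,0,0,0,0,-1]]])

```text
time_s: 5.32
position: [0.4886, 0.1925, 0.0925]
tool_rot: [[-0.907, 0.035, 0.42], [0.031, 0.999, -0.015], [-0.42, -0.001, -0.907]]
ft_force: [0.9, 0.1, 0.1]
grip_width: 0.0001
gripper_force: 0.0
```

Run:
```python
from h import *
plan(-85,-10,25)
```

```text
t 5.325 tip XYZ mm rel hinge [-94.    0.2  -8.2] tilt 24.86 y.hx,yz 0.004 -0.001 F [0.9 0.1 0.1] w 0.0001
[ 11.   25.4 106.8 -13.5  24.1 -65.8]
TCP delta tool mm [-7.3 -0.2  5.4] turn [-0.002 -0.002 -0.003]
```

Call:
send_rows(deltas=[[[-0.0027,0,0.0013,0,0,0,-1],[-0.0027,0,0.0013,0,0,0,-1],[-0.0018,0,0.0008,0,0,0,-1],[0,0,0,0,0,0,-1]]])

```text
time_s: 5.82
position: [0.4971, 0.1923, 0.0923]
tool_rot: [[-0.906, 0.036, 0.421], [0.032, 0.999, -0.015], [-0.421, 0.0, -0.907]]
ft_force: [-0.3, 0.2, -0.1]
grip_width: 0.0002
gripper_force: 0.0
```

Call:
send_rows(deltas=[[[-0.0018,0,0.0008,0,0,0,-1],[0,0,0,0,0,0,-1]]])

```text
time_s: 6.08
position: [0.499, 0.1923, 0.0924]
tool_rot: [[-0.906, 0.035, 0.421], [0.032, 0.999, -0.015], [-0.421, 0.0, -0.907]]
ft_force: [0.1, -0.5, 0.9]
grip_width: 0.0001
gripper_force: 0.0
```

Call:
send_rows(deltas=[[[-0.0018,0,0.0008,0,0,0,-1],[0,0,0,0,0,0,-1]]])

```text
time_s: 6.32
position: [0.501, 0.1922, 0.0924]
tool_rot: [[-0.906, 0.036, 0.421], [0.032, 0.999, -0.015], [-0.422, 0.0, -0.907]]
ft_force: [0.0, 0.4, -0.3]
grip_width: 0.0
gripper_force: 0.0
```

Call:
send_rows(deltas=[[[-0.0018,0,0.0008,0,0,0,-1],[0,0,0,0,0,0,-1]]])

```text
time_s: 6.58
position: [0.5029, 0.1921, 0.0924]
tool_rot: [[-0.906, 0.035, 0.421], [0.032, 0.999, -0.015], [-0.422, 0.0, -0.907]]
ft_force: [0.1, -0.2, 0.1]
grip_width: 0.0
gripper_force: 0.0
```

Call:
send_rows(deltas=[[[-0.0018,0,0.0008,0,0,0,-1],[0,0,0,0,0,0,-1]]])

```text
time_s: 6.82
position: [0.5047, 0.1921, 0.0923]
tool_rot: [[-0.906, 0.035, 0.421], [0.032, 0.999, -0.015], [-0.421, 0.0, -0.907]]
ft_force: [-1.3, 0.2, -1.4]
grip_width: 0.0001
gripper_force: 0.4
```

Run:
```python
from h import *
plan(-75,0,25)
d=cam('side'); cv2.imwrite('pics/s3.png',cv2.resize(d['image'][130:190,230:310,::-1],None,fx=8,fy=8,interpolation=cv2.INTER_CUBIC))
```

```text
t 6.825 tip XYZ mm rel hinge [-77.8   0.3  -8.3] tilt 24.9 y.hx,yz 0.005 0.0 F [-1.3  0.2 -1.4] w 0.0001
[ 10.6  26.4 104.6 -12.5  25.1 -67.2]
TCP delta tool mm [-6.1 -0.3 -6.4] turn [-0.002 -0.002 -0.004]
```

View pics/s3.png

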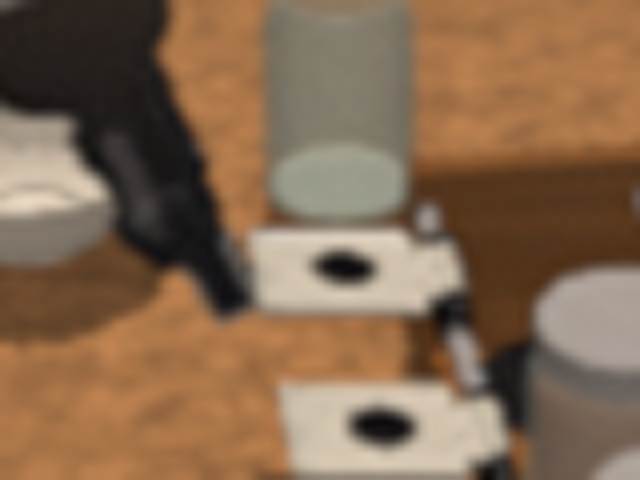

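The finger tip at (240,290) is just meeting the free edge at (250,270), with about 1.3 N. I'll press lightly and start along the arc.

Call:
send_rows(deltas=[[[-0.0014,0,0.0006,0,0,0,-1],[-0.0021,0,-0.0032,0,0,0,-1],[-0.0021,0,-0.0032,0,0,0,-1],[0,0,0,0,0,0,-1]]])

```text
time_s: 7.38
position: [0.5058, 0.1919, 0.0994]
tool_rot: [[-0.908, 0.035, 0.418], [0.032, 0.999, -0.015], [-0.418, -0.0, -0.908]]
ft_force: [-7.4, 0.9, 0.7]
grip_width: -0.0002
gripper_force: 3.1
```

```bash
cat >> h.py <<'E'
def flag():
    d=cam('side'); r=d['range_z']; Q=[]
    for v in range(100,200):
        for u in range(220,330):
            if r[v,u]>0 and d['image'][v,u].min()>110 and np.ptp(d['image'][v,u].astype(int))<45:
                p=world(d,u,v)-H; q=np.array([p@hx,p@hy,p[2]])*1e3
                if abs(q[1])<24 and 25<np.hypot(q[0],q[2])<84 and q[2]>-15: Q.append(q)
    Q=np.array(Q)
    if len(Q)>5: print('flag n',len(Q),'theta med',np.median(np.arctan2(Q[:,2],-Q[:,0])).round(3),Q.min(0).round(0),Q.max(0).round(0))
E
python3 - <<'E'
from h import *
tip(); flag()
E
```

```text
t 7.375 tip XYZ mm rel hinge [-76.8   0.2  -1.3] tilt 24.71 y.hx,yz 0.005 -0.0 F [-7.4  0.9  0.7] w -0.0002
flag n 112 theta med 0.256 [-72. -24.   7.] [-24.  24.  19.]
```

Call:
send_rows(deltas=[[[-0.0024,0,-0.003,0,0,0,-1],[-0.0024,0,-0.0029,0,0,0,-1],[-0.0027,0,-0.0027,0,0,0,-1],[-0.0027,0,-0.0027,0,0,0,-1],[-0.003,0,-0.0025,0,0,0,-1],[-0.0029,0,-0.0024,0,0,0,-1],[0,0,0,0,0,0,-1]]])

```text
time_s: 8.3
position: [0.5153, 0.1917, 0.1218]
tool_rot: [[-0.906, 0.035, 0.422], [0.032, 0.999, -0.015], [-0.422, 0.0, -0.907]]
ft_force: [-1.5, -0.0, 0.6]
grip_width: -0.0
gripper_force: 0.6
```

Run:
```python
from h import *
tip(); flag()
```

```text
t 8.3 tip XYZ mm rel hinge [-67.2   0.3  21.1] tilt 24.96 y.hx,yz 0.005 0.0 F [-1.5 -0.   0.6] w -0.0
flag n 94 theta med 0.618 [-63. -24.  16.] [-19.  23.  44.]
```

The flag follows, now at θ≈0.6, with small forces. I'll keep pushing it toward upright.

Call:
send_rows(deltas=[[[-0.0044,0,-0.0003,0,0,0,-1],[-0.0044,0,-0.0003,0,0,0,-1],[-0.0044,0,-0.0003,0,0,0,-1],[-0.0044,0,-0.0003,0,0,0,-1],[-0.0044,0,-0.0003,0,0,0,-1],[-0.0044,0,-0.0003,0,0,0,-1],[-0.0044,0,-0.0003,0,0,0,-1],[-0.0044,0,-0.0003,0,0,0,-1],[-0.0044,0,-0.0003,0,0,0,-1],[-0.0044,0,-0.0003,0,0,0,-1],[0,0,0,0,0,0,-1]]])

```text
time_s: 9.72
position: [0.5542, 0.1903, 0.143]
tool_rot: [[-0.906, 0.036, 0.422], [0.032, 0.999, -0.015], [-0.422, 0.0, -0.907]]
ft_force: [-0.2, -0.9, -0.9]
grip_width: -0.0
gripper_force: 0.0
```

Run:
```python
from h import *
plan(-7,47.7,25); flag()
d=cam('side'); cv2.imwrite('pics/s4.png',cv2.resize(d['image'][110:190,230:330,::-1],None,fx=6,fy=6,interpolation=cv2.INTER_CUBIC))
```

```text
t 9.725 tip XYZ mm rel hinge [-28.3   0.   42.3] tilt 24.96 y.hx,yz 0.005 0.0 F [-0.2 -0.9 -0.9] w -0.0
[  9.3  25.   94.6  -8.1  36.1 -73.2]
TCP delta tool mm [-21.5   0.    4.1] turn [-0.002 -0.001 -0.004]
flag n 29 theta med 1.228 [-50. -23.  26.] [-5. 24. 74.]
```

View pics/s4.png

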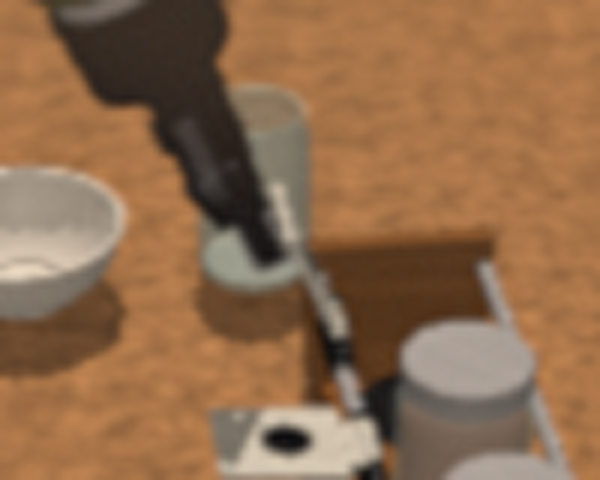

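The plate stands at about 70°, lying along the finger, with the tip at (270,255). I'll carry on over the top.

Call:
send_rows(deltas=[[[-0.0043,0,0.0008,0,0,0,-1],[-0.0043,0,0.0008,0,0,0,-1],[-0.0043,0,0.0008,0,0,0,-1],[-0.0043,0,0.0008,0,0,0,-1],[-0.0043,0,0.0008,0,0,0,-1],[-0.0035,0,0.0025,0,0,0,-1],[-0.0035,0,0.0025,0,0,0,-1],[-0.0035,0,0.0025,0,0,0,-1],[-0.0035,0,0.0025,0,0,0,-1],[-0.0035,0,0.0025,0,0,0,-1],[0,0,0,0,0,0,-1]]])

```text
time_s: 11.2
position: [0.5964, 0.1887, 0.1442]
tool_rot: [[-0.906, 0.036, 0.421], [0.032, 0.999, -0.015], [-0.421, 0.0, -0.907]]
ft_force: [-0.0, 0.1, 0.6]
grip_width: -0.0002
gripper_force: 0.0
```

Run:
```python
from h import *
plan(29,34.5,25); plan(39.5,20.6,25); plan(50,8,25); flag()
```

```text
t 11.2 tip XYZ mm rel hinge [13.9 -0.2 43.5] tilt 24.93 y.hx,yz 0.005 0.0 F [-0.   0.1  0.6] w -0.0002
[  8.4  28.1  88.4  -6.9  39.1 -75.2]
TCP delta tool mm [-9.9  0.2 14.5] turn [-0.002 -0.001 -0.004]
t 11.2 tip XYZ mm rel hinge [13.9 -0.2 43.5] tilt 24.93 y.hx,yz 0.005 0.0 F [-0.   0.1  0.6] w -0.0002
[  8.4  28.1  88.4  -6.9  39.1 -75.2]
TCP delta tool mm [-13.5   0.3  31.5] turn [-0.002 -0.001 -0.004]
t 11.2 tip XYZ mm rel hinge [13.9 -0.2 43.5] tilt 24.93 y.hx,yz 0.005 0.0 F [-0.   0.1  0.6] w -0.0002
[  8.4  28.1  88.4  -6.9  39.1 -75.2]
TCP delta tool mm [-17.7   0.3  47.4] turn [-0.002 -0.001 -0.004]
flag n 38 theta med 1.973 [  8. -23.  24.] [33. 23. 72.]
```

Call:
send_rows(deltas=[[[-0.002,0,0.0029,0,0,0,-1],[-0.002,0,0.0029,0,0,0,-1],[-0.002,0,0.0029,0,0,0,-1],[-0.002,0,0.0029,0,0,0,-1],[-0.002,0,0.0029,0,0,0,-1],[-0.0007,0,0.0034,0,0,0,-1],[-0.0007,0,0.0034,0,0,0,-1],[-0.0007,0,0.0034,0,0,0,-1],[-0.0007,0,0.0034,0,0,0,-1],[-0.0007,0,0.0034,0,0,0,-1],[0,0,0,0,0,0,-1]]])

```text
time_s: 12.62
position: [0.6216, 0.1879, 0.1211]
tool_rot: [[-0.906, 0.035, 0.421], [0.032, 0.999, -0.015], [-0.421, 0.0, -0.907]]
ft_force: [-0.4, 0.3, -0.3]
grip_width: -0.0002
gripper_force: 0.0
```

Call:
send_rows(deltas=[[[-0.0008,0,0.0032,0,0,0,-1],[-0.0008,0,0.0032,0,0,0,-1],[-0.0008,0,0.0032,0,0,0,-1],[-0.0008,0,0.0032,0,0,0,-1],[0,0,0,0,0,0,-1]]])

```text
time_s: 13.25
position: [0.6299, 0.1876, 0.1109]
tool_rot: [[-0.906, 0.036, 0.421], [0.032, 0.999, -0.015], [-0.421, 0.0, -0.907]]
ft_force: [-0.4, 0.7, -0.4]
grip_width: 0.0001
gripper_force: 0.0
```

Run:
```python
from h import *
plan(53,4.3,25); flag()
```

```text
t 13.25 tip XYZ mm rel hinge [47.5 -0.3 10.2] tilt 24.91 y.hx,yz 0.005 0.0 F [-0.4  0.7 -0.4] w 0.0001
[  7.7  33.2  85.3  -6.8  37.1 -75.7]
TCP delta tool mm [-2.5  0.3  7.7] turn [-0.002 -0.002 -0.004]
flag n 70 theta med 2.97 [ 25. -22.   5.] [77. 24. 16.]
```

Call:
send_rows(deltas=[[[0.0002,0,0.002,0,0,0,-1],[0.0002,0,0.002,0,0,0,-1],[0,0,0,0,0,0,-1]]])

```text
time_s: 13.68
position: [0.6312, 0.1875, 0.1072]
tool_rot: [[-0.906, 0.035, 0.421], [0.032, 0.999, -0.015], [-0.421, 0.0, -0.907]]
ft_force: [-0.7, -0.2, -0.5]
grip_width: 0.0001
gripper_force: 0.0
```

Call:
send_rows(deltas=[[[0.0006,0,0.0014,0,0,0,-1],[0.0006,0,0.0014,0,0,0,-1],[0,0,0,0,0,0,-1]]])

```text
time_s: 14.05
position: [0.6315, 0.1876, 0.1056]
tool_rot: [[-0.905, 0.035, 0.423], [0.032, 0.999, -0.015], [-0.423, 0.0, -0.906]]
ft_force: [-4.7, -0.9, 8.8]
grip_width: 0.0001
gripper_force: 4.7
```

Run:
```python
from h import *
tip(); flag()
```

```text
t 14.05 tip XYZ mm rel hinge [49.1 -0.2  5. ] tilt 25.03 y.hx,yz 0.004 0.0 F [-4.7 -0.9  8.8] w 0.0001
flag n 49 theta med 3.083 [ 25. -19.   1.] [77. 24. 27.]
```

It's at the stop, with about 9 N. I'll retract upward.

Call:
send_rows(deltas=[[[-0.002,0,-0.0045,0,0,0,-1],[-0.004,0,-0.009,0,0,0,-1],[-0.008,0,-0.018,0,0,0,-1],[-0.008,0,-0.018,0,0,0,-1],[-0.008,0,-0.018,0,0,0,-1],[-0.008,0,-0.018,0,0,0,-1],[-0.008,0,-0.018,0,0,0,-1],[0,0,0,0,0,0,-1],[0,0,0,0,0,0,-1]]])

```text
time_s: 15.22
position: [0.6291, 0.1875, 0.2167]
tool_rot: [[-0.907, 0.035, 0.42], [0.032, 0.999, -0.015], [-0.42, 0.0, -0.907]]
ft_force: [0.2, -0.6, -0.2]
grip_width: -0.0003
gripper_force: 0.0
```

Run:
```python
from h import *
tip(); flag()
d=cam('side'); cv2.imwrite('pics/s5.png',cv2.resize(d['image'][100:280,200:400,::-1],None,fx=3,fy=3,interpolation=cv2.INTER_CUBIC))
```

```text
t 15.225 tip XYZ mm rel hinge [ 46.6  -0.4 116. ] tilt 24.85 y.hx,yz 0.005 0.0 F [ 0.2 -0.6 -0.2] w -0.0003
flag n 87 theta med 3.071 [ 25. -21.  -1.] [77. 23.  7.]
```

View pics/s5.png

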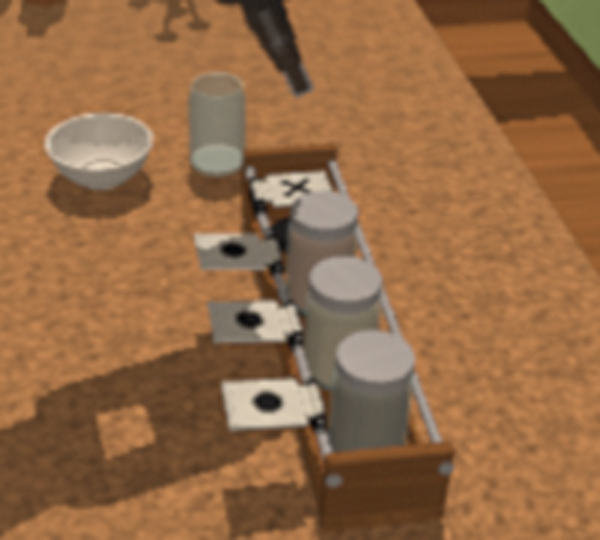

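The gap flag lies flat across the empty place with its cross up, at (295,187). The other flags and the jars are undisturbed, and the gripper is clear above at (300,90).

```bash
python3 -c "
from rig import env; print(env.close_job())"
```

```text
the job is handed in; nothing more can be done
None
```

The flag at the empty place now lies flat across it with its cross showing, measured at about 3.07 rad or a little more. The last picture shows the other flags, jars and bowl undisturbed and the gripper clear, and the job is handed in at about 15 s; no verdict was returned.

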